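# Snap the spring-loaded backdrop roller into its tabletop stand

## Robot

A 6-joint arm with a two-finger parallel gripper is mounted at the origin on the work surface. World frame = base frame: x ahead of the robot, y to its left, z up, the work surface at z = 0. Lengths are in m, angles in rad, forces in N, time in s.
With the tool pointing down it reaches from about 0.275 to 0.775 m from the base axis. Payload 14.6 kg.
Tool frame: the origin (TCP) lies midway between the tips of the shut fingers; the grasp point (between the pads) lies robot.tcp_to_grasp behind it (robot.tcp_to_grasp is the distance from the TCP to the grasp point, in m); z points along the fingers, y is the line along which they close (so a half turn about z gives the same grasp; the last joint's range is limited). The gripper opens to 85 mm and grips with 20 to 120 N. Pads are 22 mm wide; open, the fingers measure 114 mm over their backs; the gripper's body (76 mm by 85 mm) begins 54 mm behind the grasp point. The pads swing forward as they close: fully open they stand 13 mm farther back than shut.
Start: joints at [1.137, 0.263, -0.048, 1.259, 0, 1.415], TCP at [0.144, 0.505, 0.231] pointing down, gripper open.
Joint ranges: [-2.65, 2.65], [-0.89, 1.7], [-1.18, 1.37], [-2.13, 2.11], [-1.35, 1.29], [-3.14, 3.14]. Speed limits (rad/s): [1.89, 1.89, 2.57, 2.79, 3.14, 3.14].

## Interface

Orientations are given as a unit quaternion [w, x, y, z].
In Python, from rig import status, vision, sign_off, robot gives the robot as it stands.
- The arm moves only by the tool apply_moves, never from a script. Its arguments are lists of equal length, an entry for each row: "slide": the shift along the tool's x, y, z scaled (see below), a list of three; "twist": the turn about the tool's z scaled (see below). A call has 1 to 12 rows; each row shifts and turns the commanded pose from where the row before left it, along the tool's axes as they then stand; what a row does not reach is not made up. The controller multiplies each number of a shift by 0.02 m and each number of a turn by 180 degrees. A row lasts 1/12 s, in which the tool goes at most 41.7 mm and 7.16 degrees, less where a joint would pass 70% of its speed; a pose out of reach is approached as far as the arm can. A call with a number of a shift or a turn outside -1 to 1 is refused whole. A call with a gripper value outside its range is refused whole. "jaw" is the opening, from 0 (shut) to 1 (fully open), set as the call begins (left out, the last holds). The fingers move at their own pace and stop on an object; the grip force is fixed at half the most. Time passes only in rows, so rows that do not move let the fingers close. It gives the time, the measured TCP pose, the force, the opening and the grip force at its end, in the units of the state.
- status.get_state(): the state, without advancing time (a new reading comes with each control period).
- vision.get_image(name): name is "side" or "top"; returns a dict with "pixels" (420x560x3 uint8, red, green, blue), "fov_y" (degrees; the focal length in pixels is half the picture's height over the tangent of half this angle, whatever the lens; pixels are square), "cx", "cy" (the principal point, pixels), "distortion" ([k1, k2, p1, p2, k3] as OpenCV has them; the pictures are not rectified), "rvec" (rotation vector, rad) and "tvec" (3), from world to camera coordinates, as OpenCV has them. Camera axes: x right, y down, z forward; pixel columns grow to the right and rows downward; lengths in m; the calibration is good to about 2 mm. A picture is of the moment at which its call begins. There is no depth.
- sign_off(): hands the job in; it is judged then, once.
The state is a dict: "t": time; "qpos": joint angles; "joint_vel": joint speeds; "tau": joint torques, N m; "ee_pos": TCP position; "tool_rot": TCP orientation; "wrist_force": force on the tool from outside, world axes, zero at the start; "wrist_torque": the same for the moment, N m; "opening": opening from 0.0 (shut) to 1.0 (fully open); "grasp_force": force on a finger pad.
Only numpy, scipy, OpenCV 4.12 (cv2) and the standard library are available. Lean on these libraries where they do the work, as an engineer would, in place of code of your own. Each camera call takes 0.05 s, during which the arm holds its last target. There are 200 camera calls.

## Task

Take the black roller with the red spring plunger out of the wooden rack and mount it in the tabletop photo stand: press its red plunger against the tall orange plate to compress the spring, lower it between the cups with the plunger in the open orange cradle, and let it spring back so that the steel pin at its other end sits fully in the closed grey cup. Let go of it and leave the white spare roller lying in the rack.

Things in the scene. Friction and masses are not known exactly. Their poses are not given: they have to be found in the camera images.
- roller: Loose black tube, 28 mm diameter, 150 mm long, 0.12 to 0.24 kg; grasp it across, at mid-length. Origin: centre of the tube, on its axis; x along it to the red plunger (14 mm thick, tip at x = +125 mm when free). Rigid steel pin, 14 mm thick, at the other end, tip at x = -93 mm. Starts level in one lane of the rack, x pointing to the robot's left within 25 degrees.
- plunger (a joint): How far the sprung red plunger is pushed into the roller, in m: 0 free, 0.042 fully in, about 0.008 when mounted. The spring takes about 1.6 N to start and 4 N at 0.03.
- seat (a point): Fixed stand, wooden base 300 x 90 x 14 mm. Point where the mounted roller's origin belongs: on the cups' common axis, 130 mm above the table; z up, x from grey cup to orange cradle, to the robot's left within 25 degrees. Closed grey cup: bore 32 mm, 10 mm deep, floor at x = -93 mm, rim at -83 mm, top 21 mm above the axis. Let go, the roller settles about 9 mm below the axis.
- cradle (a point): Open orange cradle of the stand: point on its upright back plate's face, on the cup axis, 117 mm from the seat along the seat's x (same axes). The plate is 56 mm wide and reaches 60 mm above the axis. In front of it (to x = -10 mm here) a trough open at the top, 32 mm wide, bottom 16 mm below the axis, sides to 8 mm above it.
- rack: Fixed plywood rack with two lanes along its x, at y = +50 and -50 mm. Origin: middle of its underside. Board 130 x 170 x 8 mm; notched walls across it at x = 48 to 62 mm and -48 to -62 mm, 43 mm high, carry the rollers with their axes 45 mm above the table. Between the walls the tubes are free for fingers.
- spare: Loose white spare roller without plunger, a bystander in the other lane of the rack: tube 28 mm in diameter and 150 mm long with a rigid 18 mm pin at each end. Origin at the centre of the tube, x along it.
Not all that is in view belongs to the job. What is meant by the roller is not purple, and is the larger of those in its own colour.

How it is judged:
By the outcome, as a careful person would: the job done as asked, in the order asked, and still so for the second after the job is handed in, with the robot touching nothing.
It also fails if it takes over 48 s, if anything falls off the work surface, if the arm or the gripper's body presses on something with over 40 N, if the wrist force passes 120 N, or if a joint passes its speed limit or range.

## Working session

There is one attempt and no reset: what is moved stays moved. The work goes in short steps, Python scripts to look and compute and a tool call to move; the robot and the scene stay as the last step left them, time stands still between calls to the robot, and variables do not carry over. Pictures are saved under pics/ and viewed, at most 10 in all, crops included, and the job is handed in when it is done.

Besides the shell and the picture viewer there is one more tool, called after "Request:" as name(argument=value, ...), one argument or row to a line, values as JSON. apply_moves: Moves the arm, as the interface text tells. Its arguments: {"type":"object","properties":{"slide":{"type":"array"},"twist":{"type":"array"},"jaw":{"type":"number"}},"required":["slide","twist"]}

```bash
ls; mkdir -p pics; python3 - <<'E'
from rig import status, vision, robot
import cv2
print(status.get_state()); print([a for a in dir(robot) if a[0]!='_'], robot.tcp_to_grasp)
for n in("side","top"):
    d=vision.get_image(n); cv2.imwrite(f"pics/{n}0.png",d["pixels"][...,::-1])
    print({k:v for k,v in d.items() if k!="pixels"})
E
```

```text
pics
{'t': 0.0, 'qpos': array([ 1.13665851e+00,  2.63504229e-01, -4.89195063e-02,  1.25937145e+00,
        7.93731359e-08,  1.41548997e+00]), 'joint_vel': array([-2.75102104e-04, -9.07602719e-04,  5.51215120e-04, -1.11494795e-03,
       -7.18076934e-05,  6.43555222e-05]), 'tau': array([ 8.34680046e-03, -6.37614369e+01,  3.84571409e+01,  1.37296421e-02,
        1.30968820e-04, -1.32130032e-05]), 'ee_pos': array([0.14439624, 0.50448588, 0.23084117]), 'tool_rot': array([-1.45109900e-04,  1.38964516e-01,  9.90297235e-01, -4.77886244e-04]), 'wrist_force': array([-0.37392106, -0.29155942, -0.41660176]), 'wrist_torque': array([0.0218216 , 0.00722865, 0.05967756]), 'grasp_force': 0.0, 'opening': 0.9968523526930121}
['Unreachable', 'tcp_to_grasp'] 0.0187
{'fov_y': 48.4185217562628, 'cx': 278.2212566332571, 'cy': 217.91559687329254, 'distortion': array([-0.13014692,  0.        ,  0.        ,  0.        ,  0.        ]), 'rvec': array([ 2.28524522, -0.1574143 ,  0.09466756]), 'tvec': array([-0.47631405,  0.13802857,  1.15761994])}
{'fov_y': 52.235162326689306, 'cx': 278.318592306943, 'cy': 211.55050347767965, 'distortion': array([-0.03950245,  0.        ,  0.        ,  0.        ,  0.        ]), 'rvec': array([ 2.16073416, -2.12755522,  0.15306756]), 'tvec': array([0.02561055, 0.47970329, 0.92620453])}
```

View pics/side0.png

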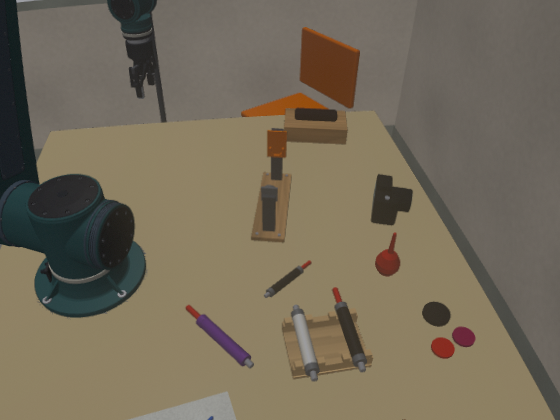

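View pics/top0.png

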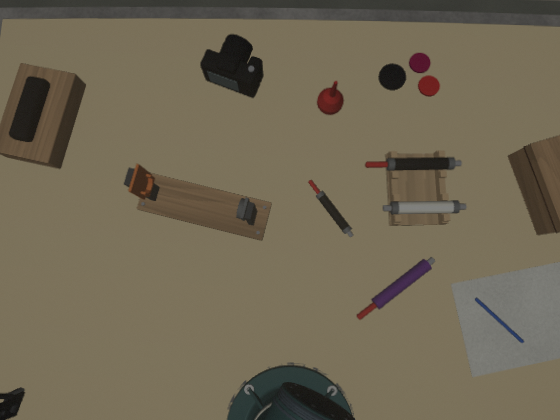

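Candidates for the roller are the black one in the rack (top 420,163; side 350,335), a small black one on the table (top 332,208; side 288,280) and a purple one (top 400,285). The rack one fits: it is black, larger than the other black one, and has a red plunger. I'll confirm it in an enlarged crop.

```bash
python3 - <<'E'
import cv2,numpy as np
t=cv2.imread("pics/top0.png"); s=cv2.imread("pics/side0.png")
r=lambda im,x,y,w,h,k:cv2.resize(im[y:y+h,x:x+w],None,fx=k,fy=k,interpolation=cv2.INTER_CUBIC)
a=np.hstack([r(t,360,140,110,95,3.6364),r(s,275,285,100,95*100//110,4)][:1]+[cv2.resize(s[285:381,275:385],(400,345))[:345]])
b=np.hstack([r(t,118,155,160,90,2.5)[:225], r(s,240,120,64,128,2)[:225].repeat(1,0)])
out=np.zeros((600,800,3),np.uint8)
out[:345,:400]=a[:345,:400]; out[:345,400:800]=a[:345,400:800]
out[350:575,:400]=b[:225,:400]; out[350:575,400:528]=b[:225,400:528]
cv2.imwrite("pics/crop1.png",out)
# stand enlarged
o=np.zeros((600,800,3),np.uint8); o[:550,:520]=cv2.resize(t[160:250,120:280],(520,292)).repeat(1,0)[:1].repeat(550,0)*0
o[:300,:533]=cv2.resize(t[158:248,118:278],(533,300),interpolation=cv2.INTER_CUBIC)
o[:600,540:800]=cv2.resize(s[122:242,246:298],(260,600),interpolation=cv2.INTER_CUBIC)
cv2.imwrite("pics/crop2.png",o)
E
```

```text
(no output)
```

View pics/crop1.png

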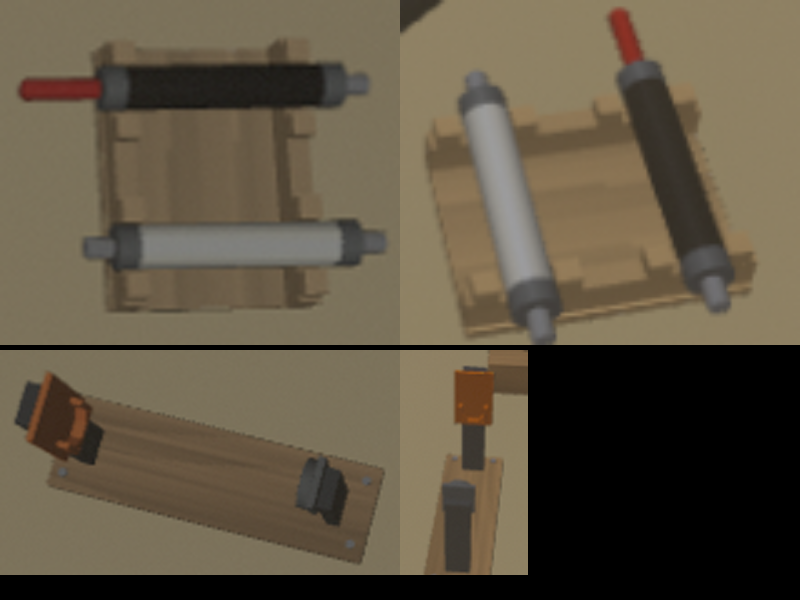

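View pics/crop2.png

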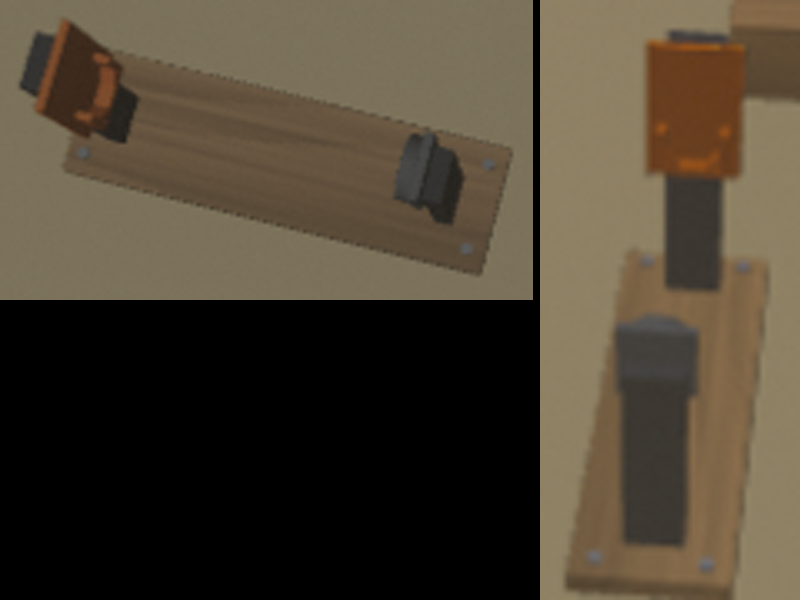

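The crop confirms it: the black tube with red plunger is in the rack lane at top (420,163), plunger tip at (365.5,164.8) and pin tip at (461.7,163.1). The white spare is in the other lane. The stand's orange plate is at top (140,182) and its grey cup at (246,208).

```bash
cat >h.py <<'E'
import numpy as np, cv2
from scipy.optimize import least_squares
from rig import vision, status
def cam(n):
    d=vision.get_image(n); f=210/np.tan(np.radians(d["fov_y"]/2))
    return dict(im=d["pixels"][...,::-1].copy(),K=np.array([[f,0,d["cx"]],[0,f,d["cy"]],[0,0,1.]]),D=d["distortion"],r=d["rvec"],t=d["tvec"])
def proj(c,P): return cv2.projectPoints(np.asarray(P,float).reshape(-1,3),c["r"],c["t"],c["K"],c["D"])[0].reshape(-1,2)
def onplane(c,uv,z):
    n=cv2.undistortPoints(np.asarray(uv,float).reshape(-1,1,2),c["K"],c["D"]).reshape(-1,2)
    R=cv2.Rodrigues(c["r"])[0]; o=-R.T@c["t"].ravel(); d=np.c_[n,np.ones(len(n))]@R
    return o+d*((z-o[2])/d[:,2])[:,None]
def place(p,M):  # p: x,y,yaw
    c,s=np.cos(p[2]),np.sin(p[2]); M=np.asarray(M,float)
    return np.c_[p[0]+c*M[:,0]-s*M[:,1],p[1]+s*M[:,0]+c*M[:,1],M[:,2]]
E
python3 - <<'E'
from h import *
T,S=cam("top"),cam("side")
# roller
for c,uv in((T,[[365.5,164.75],[387.5,164.2],[454.3,163.4],[461.7,163.1]]),(S,[[335,288.3],[362.5,369.9]])):
    print(onplane(c,uv,.045).round(4))
Mr=[[.125,0,.045],[-.093,0,.045]]
f=lambda p:np.r_[(proj(T,place(p,Mr))-[[365.5,164.75],[461.7,163.1]]).ravel(),(proj(S,place(p,Mr))-[[335,288.3],[362.5,369.9]]).ravel()]
q=least_squares(f,[.6,-.25,1.57]);print("roller",q.x,np.degrees(q.x[2]),q.fun.round(1))
# stand
def model(o): return [[o-.15,-.045,.014],[o-.15,.045,.014],[o+.15,.045,.014],[o+.15,-.045,.014],[.117,-.028,.19],[.117,.028,.19]]
tu=np.array([[271.7,202.4],[262.4,240.6],[137.5,209.3],[137.5,164],[129.4,190.4]]); ti=[0,1,2,4,5]
su=np.array([[251.6,236.6],[284.8,238.6],[291.6,174.4],[263.6,172.4],[267.6,130.4],[286.8,131.6]]); si=[1,0,3,2,5,4]
g=lambda p:np.r_[(proj(T,place(p,model(p[3]))[ti])-tu).ravel(),(proj(S,place(p,model(p[3]))[si])-su).ravel()]
q2=least_squares(g,[.5,.3,1.4,0],loss="soft_l1");print("seat",q2.x,np.degrees(q2.x[2]),g(q2.x).reshape(-1,2).round(1).tolist())
p=q2.x; th=np.linspace(0,2*np.pi,40)
for c,n,(x,y,w,h) in((T,"t",(118,150,160,100)),(S,"s",(236,115,75,130))):
    k=4; o=cv2.resize(c["im"][y:y+h,x:x+w],None,fx=k,fy=k,interpolation=cv2.INTER_CUBIC)
    for L,cl in(([[.117,-.028,.19],[.117,.028,.19]],(255,255,0)),([[-.083,.016*np.cos(a),.13+.016*np.sin(a)] for a in th],(0,255,0)),
      ([[-.083,.021*np.cos(a),.13+.021*np.sin(a)] for a in th],(255,0,255)),([[.107,-.016,.138],[.107,-.016,.13]]+[[.107,-.016*np.cos(a),.13-.016*np.sin(a)] for a in th[:20]]+[[.107,.016,.138]],(255,255,255)),
      ([[p[3]+sx*.15,sy*.045,.014] for sx,sy in((-1,-1),(-1,1),(1,1),(1,-1),(-1,-1))],(0,0,255))):
        cv2.polylines(o,[((proj(c,place(p,L))-[x,y]+.5)*k*8).astype(int)],False,cl,1,cv2.LINE_AA,3)
    globals()[n]=o
out=np.zeros((600,800,3),np.uint8); out[:400,:500]=t[:400,:500]; out[:520,500:800]=s; 
cv2.imwrite("pics/fit.png",out)
E
```

```text
[[ 0.5877 -0.1624  0.045 ]
 [ 0.5899 -0.2124  0.045 ]
 [ 0.5945 -0.3652  0.045 ]
 [ 0.5955 -0.3823  0.045 ]]
[[ 0.5895 -0.1647  0.045 ]
 [ 0.5952 -0.3811  0.045 ]]
roller [ 0.59248577 -0.28853129  1.60103169] 91.73235860731508 [ 0.5 -0.4 -0.3  0.1 -0.4 -0.3  0.1  0.2]
seat [0.49285762 0.19584473 1.34150901 0.00708278] 76.86280469103475 [[1.0, -0.3], [0.6, -0.6], [-0.4, -0.9], [0.5, -1.0], [0.1, 0.3], [-0.9, -0.2], [-0.6, 0.2], [-0.3, -1.2], [-0.7, -1.0], [-0.6, -0.8], [-0.2, -0.9]]
```

View pics/fit.png

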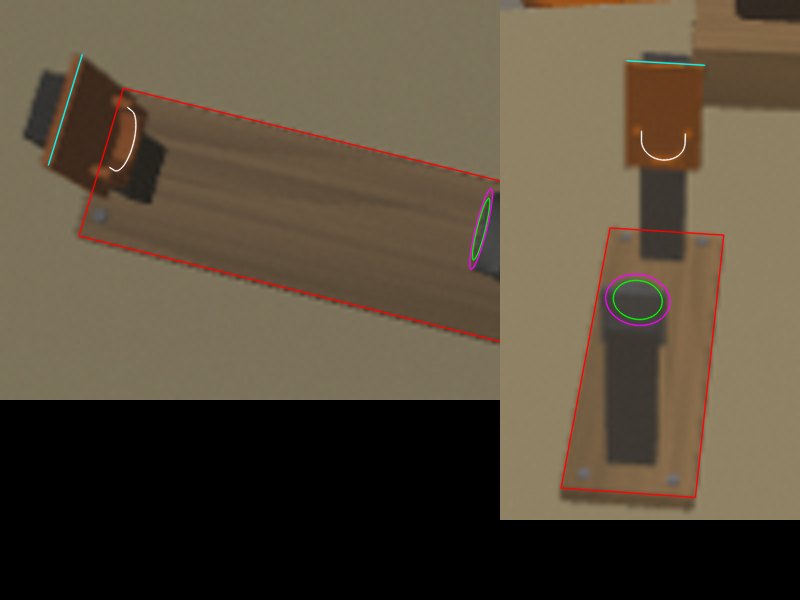

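The base outline and plate fit within about 1 px, the trough within a little more. Estimates are roller at (0.5925, -0.2885) with yaw 91.7°, and seat at (0.493, 0.196) with yaw 76.9°. Now I turn the tool x onto the roller's axis.

Request:
apply_moves(
  slide=[
    [0, 0, 0],
    [0, 0, 0],
    [0, 0, 0],
    [0, 0, 0],
    [0, 0, 0],
    [0, 0, 0],
    [0, 0, 0],
    [0, 0, 0],
    [0, 0, 0],
    [0, 0, 0],
    [0, 0, 0],
  ],
  twist=[0.0365, 0.0365, 0.0365, 0.0365, 0.0365, 0.0365, 0.0365, 0.0365, 0.0365, 0.0365, 0.0365],
  jaw=1,
)

```text
t: 1.12
ee_pos: [0.1444, 0.5046, 0.2311]
tool_rot: [0.0, 0.698, 0.716, -0.0]
wrist_force: [0.4, 1.0, -0.4]
opening: 0.998
grasp_force: 0.0
```

Request:
apply_moves(
  slide=[
    [-1, 0.5, 0],
    [-1, 0.5, 0],
    [-1, 0.5, 0],
    [-1, 0.5, 0],
    [-1, 0.5, 0],
    [-1, 0.5, 0],
    [-1, 0.5, 0],
    [-1, 0.5, 0],
    [-1, 0.5, 0],
    [-1, 0.5, 0],
    [-1, 0.5, 0],
    [-1, 0.5, 0],
  ],
  twist=[0, 0, 0, 0, 0, 0, 0, 0, 0, 0, 0, 0],
)

```text
t: 2.12
ee_pos: [0.272, 0.2675, 0.2313]
tool_rot: [0.0, 0.696, 0.718, 0.0]
wrist_force: [0.3, 0.8, 0.0]
opening: 0.998
grasp_force: 0.0
```

Request:
apply_moves(
  slide=[
    [-1, 0.5, 0],
    [-1, 0.5, 0],
    [-1, 0.5, 0],
    [-1, 0.5, 0],
    [-1, 0.5, 0],
    [-1, 0.5, 0],
    [-1, 0.5, 0],
    [-1, 0.5, 0],
    [-1, 0.5, 0],
    [-1, 0.5, 0],
    [-1, 0.5, 0],
    [-1, 0.5, 0],
  ],
  twist=[0, 0, 0, 0, 0, 0, 0, 0, 0, 0, 0, 0],
)

```text
t: 3.12
ee_pos: [0.3994, 0.0312, 0.2313]
tool_rot: [-0.0, 0.696, 0.718, -0.0]
wrist_force: [-0.1, -0.3, 0.3]
opening: 0.999
grasp_force: 0.0
```

Request:
apply_moves(
  slide=[
    [-1, 0.5, 0],
    [-1, 0.5, 0],
    [-1, 0.5, 0],
    [-1, 0.5, 0],
    [-1, 0.5, 0],
    [-1, 0.5, 0],
    [-1, 0.5, 0],
    [-1, 0.5, 0],
    [-1, 0.5, 0],
    [-1, 0.5, 0],
    [-1, 0.5, 0],
    [-1, 0.5, 0],
  ],
  twist=[0, 0, 0, 0, 0, 0, 0, 0, 0, 0, 0, 0],
)

```text
t: 4.12
ee_pos: [0.5267, -0.2049, 0.2311]
tool_rot: [-0.0, 0.696, 0.718, -0.0]
wrist_force: [1.3, 1.3, -0.1]
opening: 0.999
grasp_force: 0.0
```

Request:
apply_moves(
  slide=[
    [-0.6, 0.4, 0.4],
    [-0.6, 0.4, 0.6],
    [-0.6, 0.4, 0.8],
    [-0.6, 0.4, 0.8],
    [-0.5, 0.4, 0.8],
    [-0.5, 0.4, 0.8],
    [-0.5, 0.4, 0.8],
    [-0.4, 0.4, 0.8],
    [0, 0, 0.5],
    [0, 0, 0],
    [0, 0, 0],
  ],
  twist=[0, 0, 0, 0, 0, 0, 0, 0, 0, 0, 0],
)

```text
t: 5.03
ee_pos: [0.5923, -0.2871, 0.1047]
tool_rot: [-0.001, 0.696, 0.718, -0.0]
wrist_force: [0.7, -0.6, 0.5]
opening: 0.999
grasp_force: 0.0
```

```bash
python3 - <<'E'
from h import *
s=status.get_state();print(s["ee_pos"],s["tool_rot"],s["qpos"])
T,S=cam("top"),cam("side")
r=lambda im,x,y,w,h,W,H:cv2.resize(im[y:y+h,x:x+w],(W,H),interpolation=cv2.INTER_CUBIC)
cv2.imwrite("pics/pre.png",np.hstack([r(T["im"],350,120,120,120,400,400),r(S["im"],270,270,120,120,400,400)]))
E
```

```text
[ 0.59233785 -0.28705151  0.10469891] [-8.39231196e-04  6.96071478e-01  7.17971988e-01 -1.31941309e-04] [-5.74963886e-01  5.47810197e-01  6.56462329e-02  1.09033015e+00
  6.62595181e-05  9.64859138e-01]
```

View pics/pre.png

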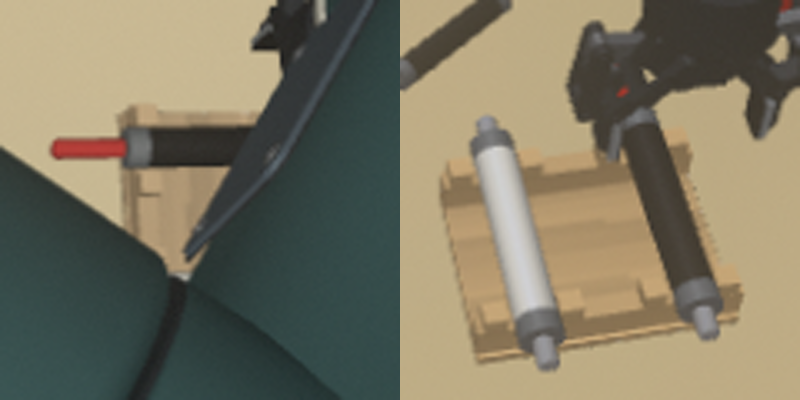

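The fingers straddle the roller (side crop, around 610 and 760), and the spare is clear of them. I descend and grip.

Request:
apply_moves(
  slide=[
    [-0.07, 0, 0.5],
    [0, 0, 0.5],
    [0, 0, 0.5],
    [0, 0, 0.5],
    [0, 0, 0.5],
    [0, 0, 0.5],
    [0, 0, 0.4],
    [0, 0, 0.4],
    [0, 0, 0.2],
    [0, 0, 0],
    [0, 0, 0],
  ],
  twist=[0, 0, 0, 0, 0, 0, 0, 0, 0, 0, 0],
)

```text
t: 6.05
ee_pos: [0.5931, -0.2893, 0.0253]
tool_rot: [0.0, 0.696, 0.718, 0.0]
wrist_force: [0.7, -0.3, 0.4]
opening: 0.998
grasp_force: 0.0
```

Request:
apply_moves(
  slide=[
    [0, 0, 0],
    [0, 0, 0],
    [0, 0, 0],
    [0, 0, 0],
    [0, 0, 0],
    [0, 0, 0],
    [0, 0, 0],
    [0, 0, 0],
    [0, 0, 0],
    [0, 0, 0],
    [0, 0, 0],
    [0, 0, 0],
  ],
  twist=[0, 0, 0, 0, 0, 0, 0, 0, 0, 0, 0, 0],
  jaw=0,
)

```text
t: 7.05
ee_pos: [0.5931, -0.2894, 0.0257]
tool_rot: [0.0, 0.696, 0.718, 0.0]
wrist_force: [-1.1, 0.4, 5.0]
opening: 0.313
grasp_force: 58.7
```

Gripped: opening 0.313, pad force 59 N. Now I lift.

Request:
apply_moves(
  slide=[
    [0, 0, -0.3],
    [0, 0, -0.6],
    [0, 0, -0.8],
    [0, 0, -1],
    [0, 0, -1],
    [0, 0, -1],
    [0, 0, -1],
    [0, 0, -1],
    [0, 0, -1],
    [0, 0, -1],
    [0, 0, -0.5],
    [0, 0, 0],
  ],
  twist=[0, 0, 0, 0, 0, 0, 0, 0, 0, 0, 0, 0],
)

```text
t: 8.05
ee_pos: [0.5937, -0.2897, 0.2118]
tool_rot: [0.002, 0.696, 0.718, 0.0]
wrist_force: [-0.4, -0.4, -0.9]
opening: 0.308
grasp_force: 59.1
```

```bash
python3 - <<'E'
from h import *
s=status.get_state();print(s["ee_pos"],s["tool_rot"],s["wrist_force"],s["opening"],s["grasp_force"])
p=np.array([.4929,.1958,1.3415]); u=np.array([np.cos(p[2]),np.sin(p[2])])
tgt=p[:2]-.025*u; w,x,y,z=s["tool_rot"]; yaw=2*np.arctan2(y,x)
d=tgt-s["ee_pos"][:2]
for a in(yaw,p[2]): print(np.degrees(a),"x",d@[np.cos(a),np.sin(a)]/.02,"y",d@[np.sin(a),-np.cos(a)]/.02)
print("twist",(yaw-p[2])/np.pi,tgt)
E
```

```text
[ 0.59369972 -0.28972544  0.21177508] [1.68843929e-03 6.96174927e-01 7.17870120e-01 3.33307565e-04] [-0.40347088 -0.35169654 -0.89597948] 0.30841366930772146 59.06513750553131
91.75799976676944 x 23.21146861022717 y -4.614190044340789
76.86228821679993 x 21.245328868103147 y -10.425882509169087
twist 0.08275395305538616 [0.48721769 0.17145434]
```

Request:
apply_moves(
  slide=[
    [0.7, -0.2, 0],
    [1, -0.2, 0],
    [1, -0.2, 0],
    [1, -0.2, 0],
    [1, -0.2, 0],
    [1, -0.2, 0],
    [1, -0.2, 0],
    [1, -0.2, 0],
    [1, -0.2, 0],
    [1, -0.2, 0],
    [1, -0.2, 0],
    [1, -0.2, 0],
  ],
  twist=[0, 0, 0, 0, 0, 0, 0, 0, 0, 0, 0, 0],
)

```text
t: 9.05
ee_pos: [0.5371, -0.0558, 0.2084]
tool_rot: [-0.001, 0.696, 0.718, -0.0]
wrist_force: [0.4, 0.0, -1.9]
opening: 0.307
grasp_force: 59.2
```

Request:
apply_moves(
  slide=[
    [1, -0.2, 0],
    [1, -0.2, 0],
    [1, -0.2, 0],
    [1, -0.2, 0],
    [1, -0.2, 0],
    [1, -0.2, 0],
    [1, -0.2, 0],
    [1, -0.2, 0],
    [1, -0.2, 0],
    [1, -0.2, 0],
    [0.9, -0.2, 0],
    [0.6, -0.2, 0],
  ],
  twist=[0, 0, 0, 0, 0, 0, 0, 0, 0, 0, 0, 0],
)

```text
t: 10.05
ee_pos: [0.482, 0.1729, 0.2085]
tool_rot: [-0.0, 0.696, 0.718, -0.0]
wrist_force: [0.2, -0.3, -2.3]
opening: 0.312
grasp_force: 59.2
```

Request:
apply_moves(
  slide=[
    [0, 0, 0],
    [0, 0, 0],
    [0, 0, 0],
    [0, 0, 0],
    [0, 0, 0],
    [0, 0, 0],
    [0, 0, 0],
  ],
  twist=[0.0165, 0.0165, 0.0165, 0.0165, 0.0165, 0, 0],
)

```text
t: 10.63
ee_pos: [0.4826, 0.1714, 0.2089]
tool_rot: [-0.0, 0.783, 0.622, -0.0]
wrist_force: [0.1, 0.5, -1.3]
opening: 0.306
grasp_force: 59.2
```

```bash
cat >> h.py <<'E'
SEAT=np.array([.4929,.1958,1.3415])
def where():
    s=status.get_state(); w,x,y,z=s["tool_rot"]; yaw=2*np.arctan2(y,x); a=SEAT[2]; d=s["ee_pos"][:2]-SEAT[:2]
    print("seat-frame x %.4f y %.4f"%(d@[np.cos(a),np.sin(a)],d@[-np.sin(a),np.cos(a)]),"axis z %.4f"%(s["ee_pos"][2]+.0193),"yaw err deg %.2f"%np.degrees(yaw-a),s["t"],s["wrist_force"].round(1),s["tool_rot"].round(4))
E
python3 - <<'E'
from h import *
where(); T,S=cam("top"),cam("side")
r=lambda im,x,y,w,h,W,H:cv2.resize(im[y:y+h,x:x+w],(W,H),interpolation=cv2.INTER_CUBIC)
cv2.imwrite("pics/over.png",np.hstack([r(T["im"],110,140,180,120,450,300),r(S["im"],220,90,100,150,350,525)[:300]*0]) if 0 else np.hstack([cv2.copyMakeBorder(r(T["im"],110,140,180,120,450,300),0,225,0,0,0),r(S["im"],220,90,100,150,350,525)]))
E
```

```text
seat-frame x -0.0261 y 0.0045 axis z 0.2282 yaw err deg 0.13 10.6333 [ 0.1  0.5 -1.3] [-1.000e-04  7.827e-01  6.225e-01 -3.000e-04]
```

View pics/over.png

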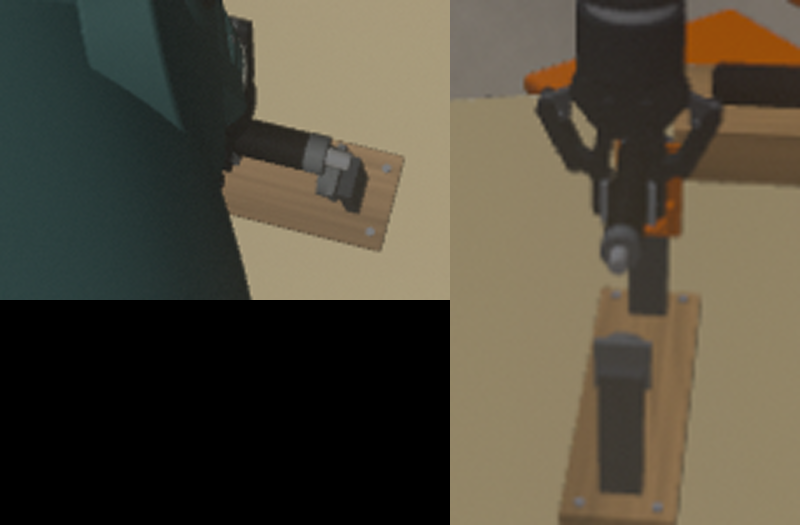

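The roller is over the stand, parallel to it and 4.5 mm off in y. Its pin tip is at side (267.7,164.3) and top (249.2,204). I check that tip against the prediction.

```bash
python3 - <<'E'
from h import *
T,S=cam("top"),cam("side")
P=place(SEAT,[[-.119,.0045,.2282]]);print(proj(S,P),proj(T,P))
f=lambda p:np.r_[(proj(S,[p])-[267.7,164.3]).ravel(),(proj(T,[p])-[249.2,204]).ravel()]
q=least_squares(f,P[0]);print(P,q.x,q.fun)
E
```

```text
[[266.74712758 166.10562896]] [[251.2153634  205.30374463]]
[[0.46146999 0.08093745 0.2282    ]] [0.46367336 0.08442232 0.2307653 ] [-0.22688324  0.04443766  0.0053218  -0.17132138]
```

Agreement is within a few mm and the roller is level. I correct y and lower to about 42 mm above the cup axis, below the plate top.

Request:
apply_moves(
  slide=[
    [0, 0.1, 0.4],
    [0, 0.1, 0.5],
    [0, 0.03, 0.5],
    [0, 0, 0.5],
    [0, 0, 0.5],
    [0, 0, 0.4],
    [0, 0, 0],
    [0, 0, 0],
  ],
  twist=[0, 0, 0, 0, 0, 0, 0, 0],
)

```text
t: 11.5
ee_pos: [0.4871, 0.1704, 0.1528]
tool_rot: [-0.0, 0.783, 0.622, -0.0]
wrist_force: [-0.2, 1.3, -1.3]
opening: 0.305
grasp_force: 59.2
```

Request:
apply_moves(
  slide=[
    [0.1, 0, 0],
    [0.1, 0, 0],
    [0.1, 0, 0],
    [0.1, 0, 0],
    [0.1, 0, 0],
    [0, 0, 0],
    [0, 0, 0],
  ],
  twist=[0, 0, 0, 0, 0, 0, 0],
)

```text
t: 12.08
ee_pos: [0.4896, 0.1804, 0.1533]
tool_rot: [0.0, 0.783, 0.622, 0.0]
wrist_force: [0.3, 0.5, -1.5]
opening: 0.305
grasp_force: 59.2
```

Request:
apply_moves(
  slide=[
    [0.2, 0, 0],
    [0.2, 0, 0],
    [0.2, 0, 0],
    [0.1, 0, 0],
    [0, 0, 0],
    [0, 0, 0],
  ],
  twist=[0, 0, 0, 0, 0, 0],
)

```text
t: 12.58
ee_pos: [0.4928, 0.1939, 0.1532]
tool_rot: [0.0, 0.783, 0.622, -0.0]
wrist_force: [-0.4, -2.7, -1.3]
opening: 0.31
grasp_force: 59.1
```

```bash
python3 -c "from h import *;where()"
```

```text
seat-frame x -0.0018 y -0.0003 axis z 0.1725 yaw err deg 0.06 12.5833 [-0.4 -2.7 -1.3] [ 1.000e-04  7.831e-01  6.220e-01 -1.000e-04]
```

Contact shows as -2.7 N along y, where it was expected. I compress further to x ≈ +20 mm.

Request:
apply_moves(
  slide=[
    [0.2, 0, 0],
    [0.2, 0, 0],
    [0.2, 0, 0],
    [0.2, 0, 0],
    [0.2, 0, 0],
    [0.1, 0, 0],
    [0, 0, 0],
    [0, 0, 0],
    [0, 0, 0],
  ],
  twist=[0, 0, 0, 0, 0, 0, 0, 0, 0],
)

```text
t: 13.33
ee_pos: [0.4976, 0.2152, 0.1533]
tool_rot: [0.0, 0.783, 0.622, -0.0]
wrist_force: [-1.4, -4.3, -1.8]
opening: 0.308
grasp_force: 59.1
```

```bash
python3 - <<'E'
from h import *
where(); T,S=cam("top"),cam("side")
r=lambda im,x,y,w,h,W,H:cv2.resize(im[y:y+h,x:x+w],(W,H),interpolation=cv2.INTER_CUBIC)
cv2.imwrite("pics/press.png",np.hstack([cv2.copyMakeBorder(r(T["im"],190,170,90,80,450,400),0,125,0,0,0),r(S["im"],235,110,70,105,350,525)]))
P=place(SEAT,[[-.083,0,.151],[-.073,0,.1725]]);print(proj(S,P),proj(T,P))
E
```

```text
seat-frame x 0.0200 y -0.0002 axis z 0.1726 yaw err deg 0.04 13.3333 [-1.4 -4.3 -1.8] [ 0.000e+00  7.831e-01  6.219e-01 -1.000e-04]
[[269.89260478 182.96251936]
 [270.31938346 173.90065425]] [[236.69350398 205.00872858]
 [230.58828463 201.98037612]]
```

View pics/press.png

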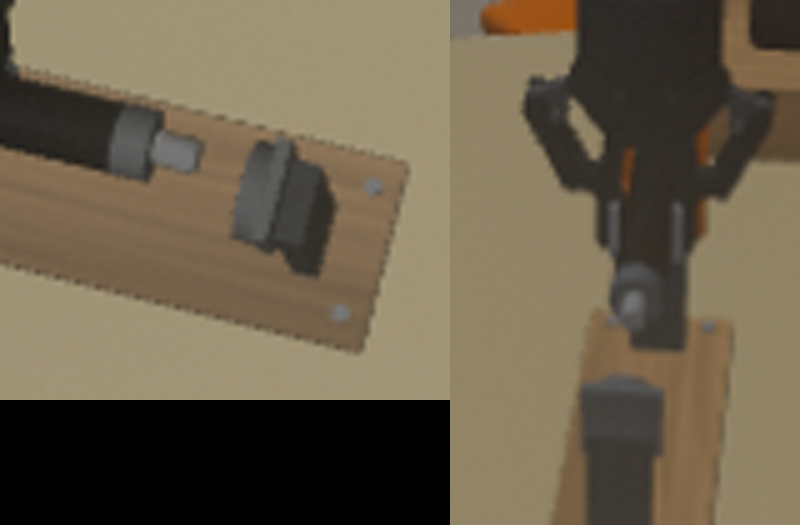

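Pressed: the pin tip is at top (230.4,201), about 10 mm clear of the cup rim (left edge 237–242), and the spring reads about 4.4 N. The pin sits about 2 mm toward the seat's -y, so I nudge that while lowering.

Request:
apply_moves(
  slide=[
    [0, -0.08, 0.2],
    [0, 0, 0.25],
    [0, 0, 0.25],
    [0, 0, 0.25],
    [0, 0, 0.25],
    [0, 0, 0.25],
    [0, 0, 0.25],
    [0, 0, 0.25],
    [0, 0, 0.25],
    [0, 0, 0.2],
    [0, 0, 0],
    [0, 0, 0],
  ],
  twist=[0, 0, 0, 0, 0, 0, 0, 0, 0, 0, 0, 0],
)

```text
t: 14.43
ee_pos: [0.496, 0.2156, 0.105]
tool_rot: [-0.0, 0.783, 0.622, -0.0]
wrist_force: [-1.6, -4.1, -1.0]
opening: 0.31
grasp_force: 59.1
```

```bash
python3 - <<'E'
from h import *
where(); T,S=cam("top"),cam("side")
r=lambda im,x,y,w,h,W,H:cv2.resize(im[y:y+h,x:x+w],(W,H),interpolation=cv2.INTER_CUBIC)
cv2.imwrite("pics/low.png",np.hstack([cv2.copyMakeBorder(r(T["im"],190,170,90,80,450,400),0,125,0,0,0),r(S["im"],235,120,70,105,350,525)]))
E
```

```text
seat-frame x 0.0200 y 0.0015 axis z 0.1243 yaw err deg 0.05 14.4333 [-1.6 -4.1 -1. ] [-1.000e-04  7.831e-01  6.219e-01 -3.000e-04]
```

View pics/low.png

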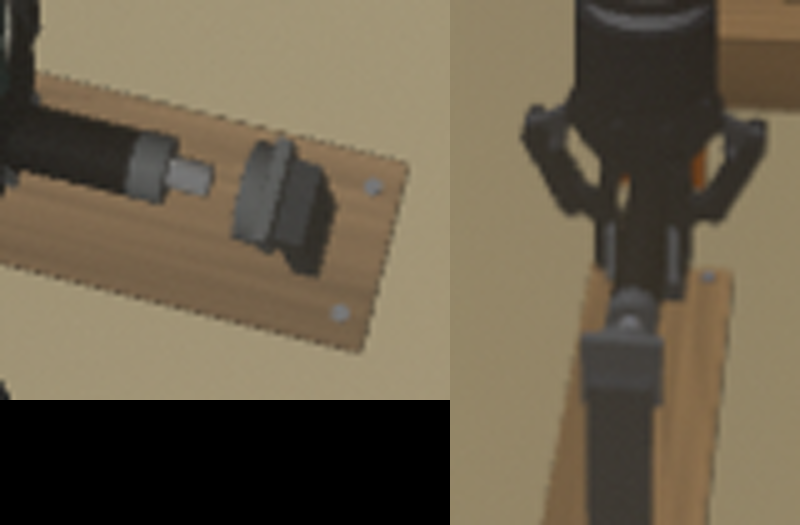

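The pin (top tip 213,180 in the crop) points into the cup mouth, and there's no bottom contact. I let it spring back to x ≈ 0.

Request:
apply_moves(
  slide=[
    [-0.1, 0, 0],
    [-0.15, 0, 0],
    [-0.15, 0, 0],
    [-0.15, 0, 0],
    [-0.15, 0, 0],
    [-0.1, 0, 0],
    [-0.1, 0, 0],
    [-0.05, 0, 0],
    [0, 0, 0],
    [0, 0, 0],
    [0, 0, 0],
  ],
  twist=[0, 0, 0, 0, 0, 0, 0, 0, 0, 0, 0],
)

```text
t: 15.45
ee_pos: [0.4919, 0.1973, 0.1053]
tool_rot: [-0.0, 0.783, 0.622, 0.0]
wrist_force: [-0.4, -3.0, -2.2]
opening: 0.305
grasp_force: 59.1
```

```bash
python3 -c "from h import *;where()"
```

```text
seat-frame x 0.0012 y 0.0013 axis z 0.1246 yaw err deg 0.05 15.45 [-0.4 -3.  -2.2] [-0.      0.7831  0.6219  0.    ]
```

Request:
apply_moves(
  slide=[
    [-0.05, 0, 0.05],
    [-0.05, 0, 0.05],
    [0, 0, 0],
    [0, 0, 0],
    [0, 0, 0],
  ],
  twist=[0, 0, 0, 0, 0],
)

```text
t: 15.87
ee_pos: [0.4916, 0.1952, 0.1033]
tool_rot: [0.0, 0.783, 0.622, 0.0]
wrist_force: [-1.0, -2.4, -0.0]
opening: 0.31
grasp_force: 59.1
```

Request:
apply_moves(
  slide=[
    [-0.05, 0, 0],
    [-0.05, 0, 0],
    [0, 0, 0],
    [0, 0, 0],
    [0, 0, 0],
  ],
  twist=[0, 0, 0, 0, 0],
)

```text
t: 16.28
ee_pos: [0.491, 0.1932, 0.1033]
tool_rot: [0.0, 0.783, 0.622, 0.0]
wrist_force: [-1.2, -0.9, -0.5]
opening: 0.311
grasp_force: 59.1
```

The axial force dropped to about 1 N, so the pin has reached the cup floor. I release and let it settle.

Request:
apply_moves(
  slide=[
    [0, 0, 0],
    [0, 0, 0],
    [0, 0, 0],
    [0, 0, 0],
    [0, 0, 0],
    [0, 0, 0],
    [0, 0, 0],
    [0, 0, 0],
    [0, 0, 0],
    [0, 0, 0],
    [0, 0, 0],
    [0, 0, 0],
  ],
  twist=[0, 0, 0, 0, 0, 0, 0, 0, 0, 0, 0, 0],
  jaw=1,
)

```text
t: 17.28
ee_pos: [0.491, 0.1933, 0.1033]
tool_rot: [-0.0, 0.783, 0.622, -0.0]
wrist_force: [0.6, 0.0, 0.5]
opening: 0.998
grasp_force: 0.0
```

Request:
apply_moves(
  slide=[
    [0, 0, -0.3],
    [0, 0, -0.5],
    [0, 0, -0.7],
    [0, 0, -0.8],
    [0, 0, -0.8],
    [0, 0, -0.8],
    [0, 0, -0.8],
    [0, 0, -0.8],
    [0, 0, -0.8],
    [0, 0, -0.5],
    [0, 0, 0],
    [0, 0, 0],
  ],
  twist=[0, 0, 0, 0, 0, 0, 0, 0, 0, 0, 0, 0],
)

```text
t: 18.28
ee_pos: [0.4911, 0.1933, 0.2395]
tool_rot: [0.0, 0.783, 0.622, 0.0]
wrist_force: [-0.6, -0.8, -1.0]
opening: 1.0
grasp_force: 0.0
```

```bash
python3 - <<'E'
from h import *
where(); T,S=cam("top"),cam("side")
r=lambda im,x,y,w,h,W,H:cv2.resize(im[y:y+h,x:x+w],(W,H),interpolation=cv2.INTER_CUBIC)
cv2.imwrite("pics/done.png",np.hstack([cv2.copyMakeBorder(r(T["im"],190,170,90,80,450,400),0,125,0,0,0),r(S["im"],235,120,70,105,350,525)]))
P=place(SEAT,[[-.075,0,.121],[-.083,0,.121],[.075,0,.121]]);print(proj(S,P).round(1).tolist(),proj(T,P).round(1).tolist())
E
```

```text
seat-frame x -0.0028 y 0.0012 axis z 0.2588 yaw err deg 0.04 18.2833 [-0.6 -0.8 -1. ] [2.000e-04 7.831e-01 6.219e-01 4.000e-04]
[[270.1, 190.3], [269.8, 192.2], [275.2, 158.5]] [[234.4, 206.4], [238.1, 207.4], [164.3, 189.1]]
```

View pics/done.png

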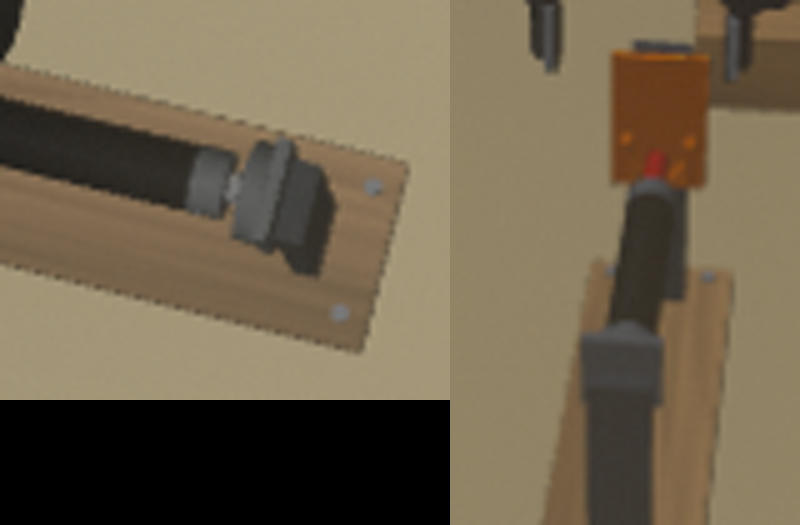

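The roller lies between the cups. Its pin is fully in the grey cup (only a sliver of pin shows at crop 238,185), and the red plunger is in the cradle (crop 655,165). The gripper is open and well above.

```bash
python3 -c "
from rig import sign_off;print(sign_off())"
```

```text
the job is handed in; nothing more can be done
None
```

The black roller is mounted in the photo stand, with its steel pin in the grey cup and its plunger in the orange cradle; it is released, the white spare was left in the rack, and the job was handed in at about 18 s.

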